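# Sound the depth of a plaster mould and lock the gauge

## Task

Measure how deep the well in the plaster mould is: stand the depth gauge's bridge flat across the block with the rod over the middle of the well, slide the rod down gently until its foot rests on the well's bottom, then press the lock lever down flat and let go. Leave the gauge standing there, locked, with the foot still touching bottom, and do not disturb the other things on the bench.

Things in the scene. Friction and masses are not known exactly. Their poses are not given: they have to be found in the camera images.
- mould: Off-white plaster mould block, 130 x 130 x 95 mm high, heavy, does not move. Origin at the centre of its underside, z up, x and y along its sides. A round well, 48 mm in diameter, opens in the middle of its flat top. The well's flat bottom lies 45 to 75 mm below the top; the depth differs each time and is not known beforehand.
- bridge_base (a point): Centre of the underside of the depth gauge's steel bridge, on the rod's axis. The gauge is loose (0.4 to 0.62 kg in all) and starts standing on the bench. Bridge: bar 120 mm long (x), 32 mm wide (y), 18 mm high (z up), with a collar of 24 mm diameter up to 30 mm. Symmetric about the rod but for the lock lever on the +x half.
- gauge_rod (a joint): How far the gauge's rod (10 mm in diameter, upright through the bridge) is slid down, in m: 0 fully raised (the start, its stop) to 0.095. About 1.4 N of friction keeps it at the height where it is left. As it stops at the top, the whole gauge can be lifted and carried by the rod's grip.
- rod_grip (a point): Centre of the grip, a flat dark steel block on top of the rod: 30 mm along the bridge's x, 16 mm thick along its y, 26 mm high. Axes as the bridge's. With the rod fully raised this point is 143 mm above the bridge's underside (and so above the bench); it goes down with the rod.
- gauge_foot: Brass foot at the rod's lower end, 14 mm in diameter, origin at the centre of its lower face. It is sprung: on contact it gives up to 6 mm, about 1 N at first touch and 6 N when pushed right in. With the rod fully raised its face is 3 mm above the bridge's underside and 140 mm below the grip's centre.
- gauge_lock (a joint): Lock lever of the gauge, angle in rad: 0 raised (open), 0.75 down and level (locked, its stop). It starts raised, between 0 and 0.15, stays where it is put, and takes about 1 to 2 N at its pad to push down.
- lock_pad (a point): Middle of the pad at the lever's end (14 mm long, 22 mm wide, 9 mm thick), 45 mm from the pivot. The pivot is parallel to the bridge's y, 20 mm from the rod's axis towards the bridge's +x and 27 mm above the bridge's underside. Raised, the pad is about 53 mm from the rod's axis and 58 mm above the underside; locked, 65 mm and 27 mm.
- ash_bottle: Bystander: grey-green glazed bottle, 68 mm wide and 132 mm tall, upright, origin at the centre of its underside. Leave alone.
- banding_tool: Bystander: banding tool lying flat, about 185 mm long along its x, 30 mm wide, 18 mm high. Leave alone.
- sprig_mould: Bystander: flat round red clay sprig mould, 76 mm in diameter and 22 mm high, origin at the centre of its underside. Leave alone.
- glass_vial: Bystander: small glass vial with a cork, 26 mm wide and 76 mm tall, upright, origin at the centre of its underside. Leave alone.
Things that resemble listed ones, but are neither listed nor needed, are in the scene too. Of the things like the part that bears bridge_base, leave any that is blue; of the rest the smaller one is meant. There is more than one size of the mould; the job needs the middle-sized.

How it is judged:
By the outcome, as a careful person would: the job done as asked, in the order asked, and still so for the second after the job is handed in, with the robot touching nothing.
It also fails if it takes over 64 s, if anything falls off the work surface, if the arm or the gripper's body presses on something with over 40 N, if the wrist force passes 120 N, or if a joint passes its speed limit or range.

## Robot

A 7-joint arm with a two-finger parallel gripper is mounted at the origin on the work surface. World frame = base frame: x ahead of the robot, y to its left, z up, the work surface at z = 0. Lengths are in m, angles in rad, forces in N, time in s.
With the tool pointing down it reaches from about 0.35 to 0.9 m from the base axis. Payload 19.9 kg.
Tool frame: the origin (TCP) lies midway between the tips of the shut fingers; the grasp point (between the pads) lies 19 mm behind it; z points along the fingers, y is the direction in which the jaws open and shut (so a half turn about z gives the same grasp; the last joint's range is limited). The gripper opens to 94 mm and grips with 3 to 60 N. Pads are 16 mm wide; open, the fingers measure 119 mm over their backs; the gripper's body (75 mm by 177 mm) begins 78 mm behind the grasp point.
Start: joints at [-1.379, 0.417, -0.01, 1.614, 0.005, 1.111, -0.053], TCP at [0.145, 0.608, 0.205] pointing down, gripper open.
Joint ranges: [-2.81, 2.81], [-0.39, 2.02], [-1.27, 1.25], [0.06, 2.57], [-1.19, 4.33], [0.19, 2], [-2.82, 2.82]. Speed limits (rad/s): [1.89, 1.89, 2.39, 2.39, 3.01, 3.01, 3.01].

## Interface

Orientations are given as a rotation vector (axis times angle).
In Python, from cell import sense, read_camera, calibration, hand_in gives the robot as it stands.
- The arm moves only by the tool servo_tool, never from a script. Its argument "steps" is a list of rows, each an object of numbers: "x", "y", "z": the shift along the tool's x, y, z as a fraction of full scale; "ax", "ay", "az": the turn, a rotation vector about the tool's x, y, z as a fraction of full scale. A call has 1 to 10 rows; each row is the pose to reach, as a shift and turn from the pose commanded when the call began, along the tool's axes at that moment; what a row does not reach only later rows make up. Full scale, the value 1, is 0.2 m for a shift and pi/4 rad for a turn. A row lasts 1/12 s, in which the tool goes at most 41.7 mm and 7.16 degrees, less where a joint would pass 70% of its speed; a pose out of reach is approached as far as the arm can. A call with a number of a shift or a turn outside -1 to 1 is refused whole. A call with a gripper value outside its range is refused whole. "grip" is the closure, from 0 (fully open) to 1 (shut), set as the call begins (left out, the last holds). The fingers move at their own pace and stop on an object; "grip_force" is the grip in N (left out, the last holds). Time passes only in rows, so rows that repeat a pose let the fingers close. It gives the time, the measured TCP pose, the force and the opening at its end, in the units of the state.
- sense(): the state, without advancing time (a new reading comes with each control period).
- read_camera(name): name is "side" or "top" or "wrist"; returns (picture, depth): 400x640x3 uint8, blue, green, red; 400x640 float32, m along the optical axis (not along the pixel's ray), 0 where there is no reading.
- calibration(name): a dict with "fovy" (degrees; the focal length in pixels is half the picture's height over the tangent of half this angle, whatever the lens; pixels are square), "cx", "cy" (the principal point, pixels), "R" (3x3) and "t" (3): a world point X has camera coordinates R X + t. Camera axes: x right, y down, z forward; pixel columns grow to the right and rows downward; lengths in m; the calibration is good to about 2 mm. A picture is of the moment at which its call begins: read the wrist's pose just before it. calibration takes no time and is no camera call; for the wrist camera it gives the pose at the moment of the call.
- hand_in(): hands the job in, once; it reports no verdict.
The state is a dict: "time_s": time; "joint_positions": joint angles; "qd": joint speeds; "joint_torque": joint torques, N m; "tcp_pos": TCP position; "tcp_rot": TCP orientation; "contact_force": force on the tool from outside, world axes, zero at the start; "wrist_torque": the same for the moment, N m; "gripper_width": finger opening in m.
Only numpy, scipy, OpenCV 4.12 (cv2) and the standard library are available. Lean on these libraries where they do the work, as an engineer would, in place of code of your own. Each camera call takes 0.05 s, during which the arm holds its last target.

## Working session

There is one attempt and no reset: what is moved stays moved. The work goes in short steps, Python scripts to look and compute and a tool call to move; the robot and the scene stay as the last step left them, time stands still between calls to the robot, and variables do not carry over. Pictures are saved under pics/ and viewed, and the job is handed in when it is done.

Besides the shell and the picture viewer there is one more tool, called by a JSON object that holds its "fn" and its "kwargs", one argument or row to a line. servo_tool: Moves the arm, as the interface text tells. Its arguments: {"type":"object","properties":{"steps":{"type":"array","items":{"type":"object","properties":{"x":{"type":"number"},"y":{"type":"number"},"z":{"type":"number"},"ax":{"type":"number"},"ay":{"type":"number"},"az":{"type":"number"}}}},"grip":{"type":"number"},"grip_force":{"type":"number"}},"required":["steps"]}

```bash
mkdir -p pics; ls; python3 - <<'E'
from cell import *
import cv2,numpy as np
print(sense())
for n in ("side","top"):
    im,d=read_camera(n); cv2.imwrite(f"pics/{n}0.png",im); np.savez(f"{n}0.npz",im=im,d=d)
    print(n,calibration(n))
E
```

```text
pics
{'time_s': 0.0, 'joint_positions': array([-1.37852376,  0.41797456, -0.01027305,  1.61414244,  0.00468512,
        1.11069085, -0.05296824]), 'qd': array([-4.72564354e-04,  1.53241893e-03,  7.62376719e-06, -4.67700431e-04,
       -6.78731151e-04,  1.02077536e-03,  4.50877476e-04]), 'joint_torque': array([ 1.88396261e-04, -8.51265621e+01,  6.39275126e-01, -4.25992084e+01,
       -4.88251832e-02,  1.87235128e-02,  1.17026457e-04]), 'tcp_pos': array([0.1447224 , 0.60764342, 0.20483839]), 'tcp_rot': array([-3.66358365e-01, -3.12010649e+00,  1.86999619e-03]), 'contact_force': array([ 0.20044616,  0.51490008, -0.45510937]), 'wrist_torque': array([0.00319648, 0.02126948, 0.02373515]), 'gripper_width': 0.09421373910440886}
side {'fovy': 48.25362255264957, 'cx': 317.6190747970374, 'cy': 198.92398544586374, 'R': array([[-0.92605779, -0.37693415,  0.01837431],
       [-0.25923928,  0.60001046, -0.75682392],
       [ 0.274248  , -0.70562603, -0.6533605 ]]), 't': array([0.47997947, 0.23686544, 0.90403932])}
top {'fovy': 47.53276954762885, 'cx': 315.4437310547762, 'cy': 201.85531422034038, 'R': array([[ 0.01259973, -0.99982519, -0.01381404],
       [-0.99279226, -0.01086205, -0.11935469],
       [ 0.11918378,  0.01521831, -0.99275557]]), 't': array([-0.01714952,  0.51741875,  1.26796754])}
```

View pics/side0.png

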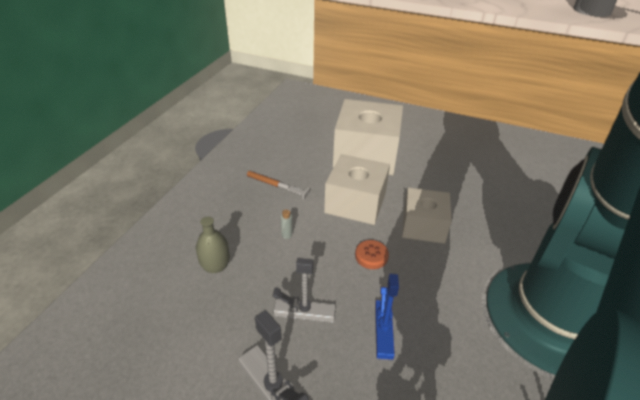

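View pics/top0.png

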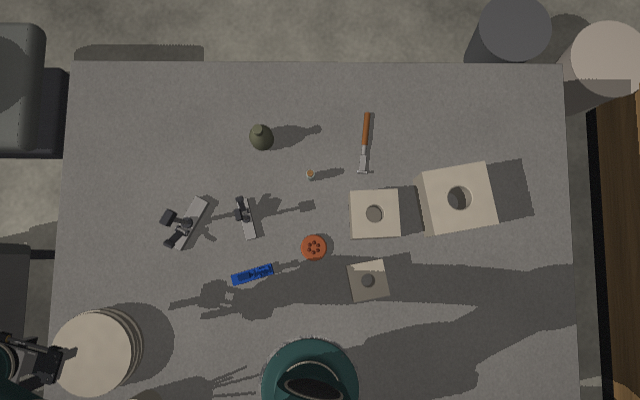

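The three gauges in the top view are blue at (250,273), large steel at (185,222) and small steel at (246,217). I want the small steel one, since it is not blue and is the smaller of the other two. The moulds are small (368,281), middle (375,213) and large (460,198), and I want the middle one. Next come enlarged crops and measurements.

```bash
cat > h.py <<'E'
from cell import *
import cv2,numpy as np
def K(c,h=400):
    f=h/2/np.tan(np.radians(c["fovy"])/2); return f,c["cx"],c["cy"]
def ray(c,u,v):
    f,cx,cy=K(c); R=np.array(c["R"]);t=np.array(c["t"])
    return -R.T@t, R.T@np.array([(u-cx)/f,(v-cy)/f,1.])
def onz(c,u,v,z):
    o,d=ray(c,u,v); return o+d*(z-o[2])/d[2]
def cloud(c,d):
    f,cx,cy=K(c); R=np.array(c["R"]);t=np.array(c["t"])
    v,u=np.mgrid[:400,:640]
    P=np.stack([(u-cx)/f*d,(v-cy)/f*d,d],-1)
    W=(P-t)@R; W[d<=0]=np.nan; return W
def proj(c,X):
    f,cx,cy=K(c); p=np.array(c["R"])@np.array(X)+np.array(c["t"]); return f*p[0]/p[2]+cx,f*p[1]/p[2]+cy
E
python3 - <<'E'
from h import *
out=[]
for n,(a,b,w,h) in dict(top=(155,185,110,75),side=(225,220,150,180)).items():
    z=np.load(n+"0.npz"); im=z["im"]
    cv2.imwrite(f"pics/c_{n}.png",cv2.resize(im[b:b+h,a:a+w],None,fx=7 if n=='top' else 3.3,fy=7 if n=='top' else 3.3,interpolation=cv2.INTER_CUBIC))
z=np.load("top0.npz"); c=calibration("top"); W=cloud(c,z["d"])
for u,v in [(390,200),(360,225),(375,213),(300,120),(480,175),(380,268),(248,228),(241,200)]:
    print(u,v,W[v,u].round(4))
# middle mould top: z mask
m=(abs(W[...,2]-0.095)<0.012).astype(np.uint8); m[:, :340]=0; m[:,412:]=0; m[:180]=0; m[245:]=0
cn,_=cv2.findContours(m,cv2.RETR_EXTERNAL,cv2.CHAIN_APPROX_NONE); k=max(cn,key=cv2.contourArea)
pts=np.array([onz(c,*p[0],0.095)[:2] for p in k],np.float32)
print(cv2.minAreaRect(pts), np.nanmedian(W[m>0][:,2]))
E
```

```text
390 200 [ 0.5166 -0.2135  0.0996]
360 225 [ 0.4485 -0.1332  0.0929]
375 213 [ 0.4874 -0.1808  0.0323]
300 120 [ 0.7683  0.0389 -0.0022]
480 175 [ 0.5829 -0.4486  0.1253]
380 268 [ 0.3337 -0.1888  0.0756]
248 228 [0.4414 0.1823 0.0166]
241 200 [0.517  0.1972 0.0601]
((0.48208972811698914, -0.1727890968322754), (0.13036230206489563, 0.13071030378341675), 3.4996249675750732) 0.09506166053944998
```

View pics/c_top.png

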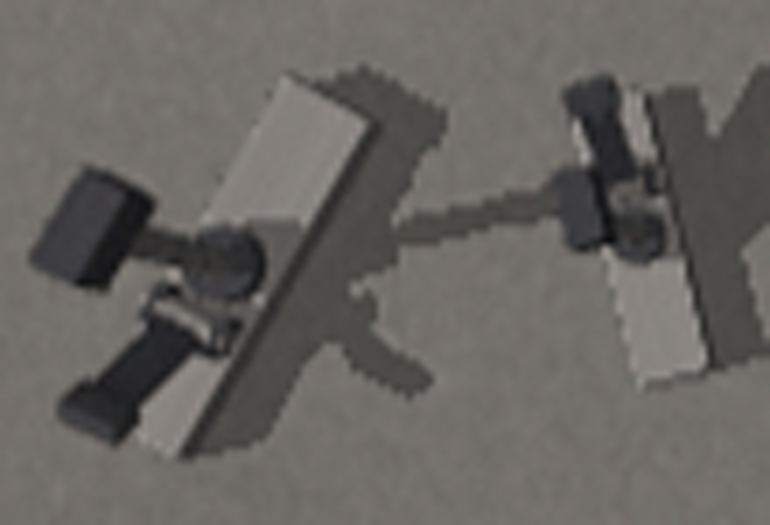

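View pics/c_side.png

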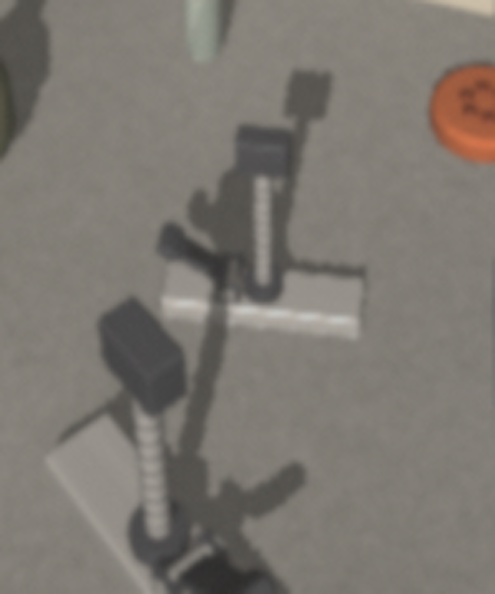

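The crops confirm it. The steel gauge at (246,217) is smaller than the one at (185,222), and its lever end is up-image, towards world +x. The next step is to measure the bridge and grip.

```bash
python3 - <<'E'
from h import *
c=calibration("top");z=np.load("top0.npz"); W=cloud(c,z["d"])
sub=np.zeros((400,640),bool); sub[190:245,228:262]=1
def rect(lo,hi,zz):
    m=(sub&(W[...,2]>lo)&(W[...,2]<hi)).astype(np.uint8)
    v,u=np.nonzero(m); P=np.array([onz(c,a,b,zz)[:2] for a,b in zip(u,v)],np.float32)
    print(lo,hi,len(u),u.mean(),v.mean(),cv2.minAreaRect(P),P.mean(0)); return m
rect(0.010,0.024,0.018); rect(0.135,0.165,0.156); rect(0.01,0.2,.018)
g=z["im"].mean(2)
m=(sub&(W[...,2]>0.010)&(W[...,2]<0.024)&(g>110)).astype(np.uint8); print(m.sum())
v,u=np.nonzero(m); P=np.array([onz(c,a,b,.018)[:2] for a,b in zip(u,v)],np.float32);print(cv2.minAreaRect(P));print(cv2.boxPoints(cv2.minAreaRect(P)))
print(g[205:240:4,230:262:4].astype(int))
# side
c=calibration("side");z=np.load("side0.npz"); W=cloud(c,z["d"])
sub=np.zeros((400,640),bool); sub[255:328,265:345]=1
for lo,hi in((0.152,0.162),(0.13,0.16),(.015,.024)):
    m=sub&(W[...,2]>lo)&(W[...,2]<hi); P=W[m][:,:2].astype(np.float32); print("side",lo,len(P),cv2.minAreaRect(P),P.mean(0),np.nonzero(m)[1].mean(),np.nonzero(m)[0].mean())
E
```

```text
0.01 0.024 290 248.13793103448276 223.3 ((0.46868789196014404, 0.18793870508670807), (0.1189655289053917, 0.03275873884558678), 15.639467239379883) [0.45495552 0.18208015]
0.135 0.165 86 237.84883720930233 213.90697674418604 ((0.4693116247653961, 0.18691390752792358), (0.03173718973994255, 0.018082842230796814), 15.882462501525879) [0.46906406 0.18684445]
0.01 0.2 551 244.83847549909257 217.0907441016334 ((0.4717041850090027, 0.19607754051685333), (0.1291629523038864, 0.046807482838630676), 15.639467239379883) [0.47277302 0.19217047]
214
((0.469289094209671, 0.18955625593662262), (0.11693074554204941, 0.029969647526741028), 15.653968811035156)
[[0.40894896 0.18820974]
 [0.41703558 0.1593517 ]
 [0.52962923 0.19090277]
 [0.5215426  0.2197608 ]]
[[113 112 129  43 132  75  71  72]
 [111  87  62  41  56  61  74  76]
 [ 72  73  65  95  86  78  76  73]
 [ 97 118  64  31  51  82  73  76]
 [111 109  98 125  62  90  73  74]
 [111 108 111 139 134 133  57  75]
 [110 113 110 113 131 133  79  75]
 [109 111 109 114 132 132 132  73]
 [112 107 109 113 131 132 139  71]]
side 0.152 134 ((0.47001853585243225, 0.19060249626636505), (0.028938384726643562, 0.01779213920235634), 20.80489730834961) [0.46957406 0.1913372 ] 304.0820895522388 261.55223880597015
side 0.13 257 ((0.46981310844421387, 0.18998725712299347), (0.030057158321142197, 0.01805507019162178), 13.667905807495117) [0.46852076 0.19385104] 304.07003891050584 265.22178988326846
side 0.015 640 ((0.4699919521808624, 0.19069433212280273), (0.11987940222024918, 0.033284999430179596), 15.892912864685059) [0.46363434 0.1918232 ] 306.86875 308.903125
```

```bash
cat >> h.py <<'E'
from scipy.spatial.transform import Rotation as Ro
def Rdown(yj): # jaw (tool y) yaw in deg, tool pointing down
    a=np.radians(yj); y=np.array([np.cos(a),np.sin(a),0]); z=np.array([0,0,-1.]); return Ro.from_matrix(np.stack([np.cross(y,z),y,z],1))
def go(p,yj):
    s=sense(); R=Ro.from_rotvec(s["tcp_rot"]); d=R.inv().apply(np.array(p)-s["tcp_pos"])/0.2
    w=(R.inv()*Rdown(yj)).as_rotvec()/(np.pi/4)
    print("t",round(s["time_s"],2),"pos",s["tcp_pos"].round(4),"F",s["contact_force"].round(2),"w",round(s["gripper_width"],4))
    print("shift",d.round(4),"turn",w.round(4))
E
python3 - <<'E'
from h import *
c=calibration("top");z=np.load("top0.npz"); W=cloud(c,z["d"])
s=W[190:255,155:215]; k=s[...,2]>0.1; print("big gauge tall", s[k].mean(0), s[k].max(0))
go((0.4692,0.1882,0.30),105.7)
E
```

```text
big gauge tall [0.45474574 0.35206121 0.18947099] [0.4762294  0.37281099 0.21233198]
t 0.1 pos [0.1447 0.6077 0.2049] F [-0.34 -0.61 -0.7 ] w 0.094
shift [-2.0641 -1.665  -0.4735] turn [-1.400e-03 -2.000e-04 -6.466e-01]
```

{"fn": "servo_tool", "kwargs": {
  "steps": [
    {"z": -0.2},
    {"z": -0.4,"x": -0.1,"y": -0.1},
    {"z": -0.5,"x": -0.25,"y": -0.2,"az": -0.1},
    {"z": -0.5,"x": -0.4,"y": -0.32,"az": -0.2},
    {"z": -0.5,"x": -0.55,"y": -0.44,"az": -0.3},
    {"z": -0.5,"x": -0.7,"y": -0.56,"az": -0.4},
    {"z": -0.5,"x": -0.85,"y": -0.69,"az": -0.5},
    {"z": -0.5,"x": -1.0,"y": -0.81,"az": -0.65},
    {"z": -0.5,"x": -1.0,"y": -0.81,"az": -0.65}
  ],
  "grip": 0
}}

```text
invalid input
```

```bash
python3 -c "
from h import *
go((0.4692,0.1882,0.30),105.7)"
```

```text
t 0.1 pos [0.1447 0.6077 0.2049] F [-0.34 -0.61 -0.7 ] w 0.094
shift [-2.0641 -1.665  -0.4735] turn [-1.400e-03 -2.000e-04 -6.466e-01]
```

{"fn": "servo_tool", "kwargs": {
  "steps": [
    {"x": 0,"y": 0,"z": -0.2,"ax": 0,"ay": 0,"az": 0},
    {"x": -0.1,"y": -0.1,"z": -0.4,"ax": 0,"ay": 0,"az": 0},
    {"x": -0.25,"y": -0.2,"z": -0.5,"ax": 0,"ay": 0,"az": -0.1},
    {"x": -0.4,"y": -0.32,"z": -0.5,"ax": 0,"ay": 0,"az": -0.2},
    {"x": -0.55,"y": -0.44,"z": -0.5,"ax": 0,"ay": 0,"az": -0.3},
    {"x": -0.7,"y": -0.56,"z": -0.5,"ax": 0,"ay": 0,"az": -0.4},
    {"x": -0.85,"y": -0.69,"z": -0.5,"ax": 0,"ay": 0,"az": -0.5},
    {"x": -1.0,"y": -0.81,"z": -0.5,"ax": 0,"ay": 0,"az": -0.65},
    {"x": -1.0,"y": -0.81,"z": -0.5,"ax": 0,"ay": 0,"az": -0.65}
  ]
}}

```text
time_s: 0.85
tcp_pos: [0.306, 0.399, 0.3057]
tcp_rot: [-0.437, 3.11, -0.001]
contact_force: [0.5, 0.2, 0.5]
gripper_width: 0.0942
```

```bash
python3 -c "
from h import *
go((0.4692,0.1882,0.30),105.7)"
```

```text
t 0.85 pos [0.306  0.399  0.3057] F [0.53 0.24 0.53] w 0.0942
shift [-0.4937 -1.2384  0.0302] turn [-0.0013  0.0011  0.0069]
```

{"fn": "servo_tool", "kwargs": {
  "steps": [
    {"x": -0.06,"y": -0.15,"z": 0,"ax": 0,"ay": 0,"az": 0},
    {"x": -0.13,"y": -0.32,"z": 0,"ax": 0,"ay": 0,"az": 0},
    {"x": -0.2,"y": -0.5,"z": 0,"ax": 0,"ay": 0,"az": 0},
    {"x": -0.27,"y": -0.68,"z": 0,"ax": 0,"ay": 0,"az": 0},
    {"x": -0.34,"y": -0.85,"z": 0,"ax": 0,"ay": 0,"az": 0},
    {"x": -0.4,"y": -1.0,"z": 0,"ax": 0,"ay": 0,"az": 0},
    {"x": -0.4,"y": -1.0,"z": 0,"ax": 0,"ay": 0,"az": 0}
  ]
}}

```text
time_s: 1.43
tcp_pos: [0.4366, 0.2281, 0.3055]
tcp_rot: [-0.422, 3.113, -0.002]
contact_force: [-0.1, -0.9, 0.1]
gripper_width: 0.0939
```

```bash
python3 -c "
from h import *
go((0.4692,0.1882,0.22),105.7)
im,d=read_camera('wrist');cv2.imwrite('pics/w1.png',im);print(calibration('wrist'))"
```

```text
t 1.43 pos [0.4366 0.2281 0.3055] F [-0.15 -0.87  0.1 ] w 0.0939
shift [-0.1039 -0.2353  0.4278] turn [-0.0017  0.0005 -0.006 ]
{'fovy': 61.32575094217415, 'cx': 318.68511765002506, 'cy': 201.74818273763526, 'R': array([[-2.66944909e-01,  9.63711343e-01, -9.28473179e-04],
       [ 9.29952019e-01,  2.57846218e-01,  2.62115566e-01],
       [ 2.52843147e-01,  6.91069804e-02, -9.65036045e-01]]), 't': array([-0.10545907, -0.51876781,  0.36135593])}
```

View pics/w1.png

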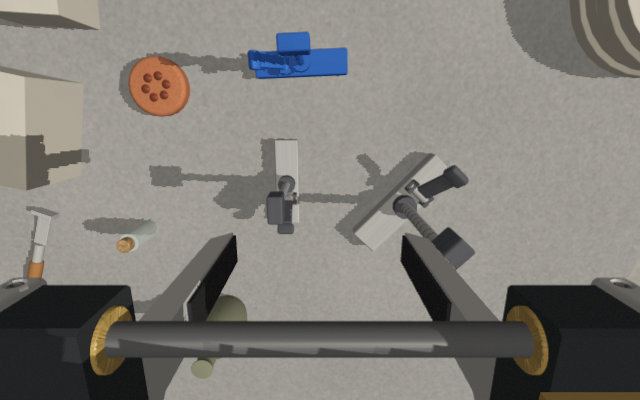

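The wrist view shows the small gauge at (286,190) with its grip at (276,207). The bridge runs across the jaw direction as planned. I'll check the grip against it, then go above.

{"fn": "servo_tool", "kwargs": {
  "steps": [
    {"x": -0.05,"y": -0.12,"z": 0.1,"ax": 0,"ay": 0,"az": 0},
    {"x": -0.104,"y": -0.235,"z": 0.2,"ax": 0,"ay": 0,"az": -0.006},
    {"x": -0.104,"y": -0.235,"z": 0.3,"ax": 0,"ay": 0,"az": -0.006},
    {"x": -0.104,"y": -0.235,"z": 0.38,"ax": 0,"ay": 0,"az": -0.006},
    {"x": -0.104,"y": -0.235,"z": 0.38,"ax": 0,"ay": 0,"az": -0.006}
  ]
}}

```text
time_s: 1.9
tcp_pos: [0.4646, 0.194, 0.2266]
tcp_rot: [0.441, -3.106, 0.003]
contact_force: [-0.4, 0.1, 0.0]
gripper_width: 0.0936
```

```bash
python3 -c "
from h import *
go((0.4692,0.1882,0.124),105.7)
c=calibration('wrist')
im,d=read_camera('wrist');cv2.imwrite('pics/w2.png',im)
W=cloud(c,d); m=(abs(W[...,2]-.156)<.006)&(abs(W[...,0]-.469)<.04)&(abs(W[...,1]-.188)<.04)
P=W[m][:,:2].astype(np.float32);print(len(P),cv2.minAreaRect(P),np.nanmedian(W[m][:,2]))
m=(abs(W[...,2]-.018)<.004)&(abs(W[...,0]-.469)<.08)&(abs(W[...,1]-.188)<.05)
P=W[m][:,:2].astype(np.float32);print(len(P),cv2.minAreaRect(P))
"
```

```text
t 1.9 pos [0.4646 0.194  0.2266] F [-0.44  0.14  0.02] w 0.0936
shift [-0.0163 -0.0338  0.5128] turn [-0.0014 -0.0057  0.0102]
748 ((0.47168418765068054, 0.1893475204706192), (0.029847612604498863, 0.015008947812020779), 16.033950805664062) 0.15588817320407783
1582 ((0.4719390869140625, 0.18984602391719818), (0.1198243796825409, 0.03158526495099068), 15.288023948669434)
```

View pics/w2.png

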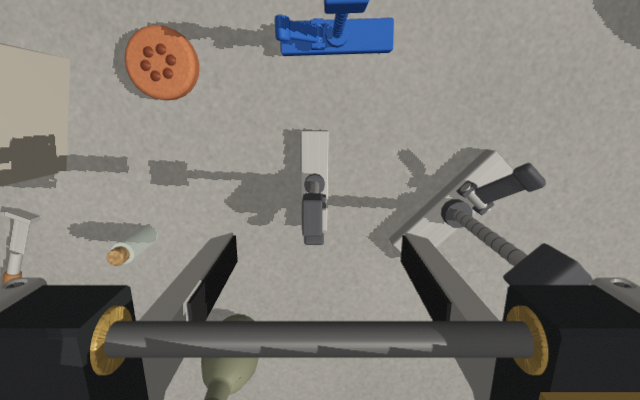

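The wrist-depth grip is at (0.4717,0.1894) with its top at z 0.156 and yaw 16°, which agrees with the other views to about 2 mm. Descending to grasp.

{"fn": "servo_tool", "kwargs": {
  "steps": [
    {"x": -0.023,"y": -0.032,"z": 0.08,"ax": 0,"ay": 0,"az": 0.01},
    {"x": -0.023,"y": -0.032,"z": 0.2,"ax": 0,"ay": 0,"az": 0.01},
    {"x": -0.023,"y": -0.032,"z": 0.32,"ax": 0,"ay": 0,"az": 0.01},
    {"x": -0.023,"y": -0.032,"z": 0.42,"ax": 0,"ay": 0,"az": 0.01},
    {"x": -0.023,"y": -0.032,"z": 0.48,"ax": 0,"ay": 0,"az": 0.01},
    {"x": -0.023,"y": -0.032,"z": 0.51,"ax": 0,"ay": 0,"az": 0.01},
    {"x": -0.023,"y": -0.032,"z": 0.51,"ax": 0,"ay": 0,"az": 0.01}
  ]
}}

```text
time_s: 2.53
tcp_pos: [0.4722, 0.1897, 0.1274]
tcp_rot: [0.43, -3.111, 0.0]
contact_force: [0.1, -0.6, 0.9]
gripper_width: 0.0943
```

```bash
python3 -c "
from h import *
go((0.4705,0.189,0.124),105.7)"
```

```text
t 2.53 pos [0.4722 0.1897 0.1274] F [ 0.14 -0.62  0.93] w 0.0943
shift [ 0.0092 -0.0012  0.0171] turn [-0.0001 -0.0008  0.0006]
```

{"fn": "servo_tool", "kwargs": {
  "steps": [
    {"x": 0,"y": 0,"z": 0.01,"ax": 0,"ay": 0,"az": 0},
    {"x": 0,"y": 0,"z": 0.01,"ax": 0,"ay": 0,"az": 0},
    {"x": 0,"y": 0,"z": 0.01,"ax": 0,"ay": 0,"az": 0},
    {"x": 0,"y": 0,"z": 0.01,"ax": 0,"ay": 0,"az": 0},
    {"x": 0,"y": 0,"z": 0.01,"ax": 0,"ay": 0,"az": 0},
    {"x": 0,"y": 0,"z": 0.01,"ax": 0,"ay": 0,"az": 0},
    {"x": 0,"y": 0,"z": 0.01,"ax": 0,"ay": 0,"az": 0},
    {"x": 0,"y": 0,"z": 0.01,"ax": 0,"ay": 0,"az": 0},
    {"x": 0,"y": 0,"z": 0.01,"ax": 0,"ay": 0,"az": 0},
    {"x": 0,"y": 0,"z": 0.01,"ax": 0,"ay": 0,"az": 0}
  ],
  "grip": 1,
  "grip_force": 30
}}

```text
time_s: 3.37
tcp_pos: [0.4725, 0.1891, 0.1255]
tcp_rot: [-0.428, 3.112, -0.0]
contact_force: [0.6, 0.3, 0.1]
gripper_width: 0.0308
```

```bash
python3 -c "
from h import *
go((0.4705,0.189,0.124),105.7)"
```

```text
t 3.37 pos [0.4725 0.1891 0.1255] F [0.6  0.31 0.06] w 0.0308
shift [0.0097 0.0021 0.0074] turn [-0.0001  0.     -0.0005]
```

{"fn": "servo_tool", "kwargs": {
  "steps": [
    {"x": 0,"y": 0,"z": 0,"ax": 0,"ay": 0,"az": 0},
    {"x": 0,"y": 0,"z": 0,"ax": 0,"ay": 0,"az": 0},
    {"x": 0,"y": 0,"z": 0,"ax": 0,"ay": 0,"az": 0},
    {"x": 0,"y": 0,"z": 0,"ax": 0,"ay": 0,"az": 0},
    {"x": 0,"y": 0,"z": 0,"ax": 0,"ay": 0,"az": 0},
    {"x": 0,"y": 0,"z": 0,"ax": 0,"ay": 0,"az": 0}
  ]
}}

```text
time_s: 3.87
tcp_pos: [0.4724, 0.1891, 0.1254]
tcp_rot: [0.428, -3.112, 0.0]
contact_force: [0.4, 0.5, -0.9]
gripper_width: 0.0158
```

```bash
python3 -c "
from h import *
go((0.4705,0.189,0.24),105.7)"
```

```text
t 3.87 pos [0.4724 0.1891 0.1254] F [ 0.4   0.5  -0.93] w 0.0158
shift [ 0.0093  0.0021 -0.573 ] turn [-0.0002 -0.0002 -0.0006]
```

Width is 15.8 mm, which matches the 16 mm grip. Lifting.

{"fn": "servo_tool", "kwargs": {
  "steps": [
    {"x": 0,"y": 0,"z": -0.03,"ax": 0,"ay": 0,"az": 0},
    {"x": 0,"y": 0,"z": -0.1,"ax": 0,"ay": 0,"az": 0},
    {"x": 0,"y": 0,"z": -0.2,"ax": 0,"ay": 0,"az": 0},
    {"x": 0,"y": 0,"z": -0.3,"ax": 0,"ay": 0,"az": 0},
    {"x": 0,"y": 0,"z": -0.4,"ax": 0,"ay": 0,"az": 0},
    {"x": 0,"y": 0,"z": -0.5,"ax": 0,"ay": 0,"az": 0},
    {"x": 0,"y": 0,"z": -0.6,"ax": 0,"ay": 0,"az": 0},
    {"x": 0,"y": 0,"z": -0.7,"ax": 0,"ay": 0,"az": 0},
    {"x": 0,"y": 0,"z": -0.75,"ax": 0,"ay": 0,"az": 0},
    {"x": 0,"y": 0,"z": -0.75,"ax": 0,"ay": 0,"az": 0}
  ]
}}

```text
time_s: 4.7
tcp_pos: [0.4731, 0.1894, 0.2773]
tcp_rot: [-0.428, 3.11, 0.002]
contact_force: [-0.4, -0.7, -5.9]
gripper_width: 0.0158
```

```bash
python3 - <<'E'
from h import *
go((0.482,-0.173,0.275),93.5)
im,d=read_camera('side');cv2.imwrite('pics/s2.png',im)
# well centre, several views from initial images
for n in ("top","side"):
    z=np.load(n+"0.npz");c=calibration(n);W=cloud(c,z["d"])
    near=(abs(W[...,0]-.482)<.055)&(abs(W[...,1]+.173)<.055)
    top=(near&(abs(W[...,2]-.095)<.008)).astype(np.uint8)
    cn,h=cv2.findContours(top,cv2.RETR_CCOMP,cv2.CHAIN_APPROX_NONE)
    holes=[k for k,hh in zip(cn,h[0]) if hh[3]>=0]; k=max(holes,key=cv2.contourArea)
    P=np.array([onz(c,*p[0],.095)[:2] for p in k],np.float32)
    print(n,cv2.minEnclosingCircle(P),cv2.fitEllipse(P))
    m=(abs(W[...,0]-.482)<.09)&(abs(W[...,1]+.173)<.09)&(abs(W[...,2]-.095)<.006)
    Q=W[m][:,:2].astype(np.float32);print(cv2.minAreaRect(Q))
E
```

```text
t 4.7 pos [0.4731 0.1894 0.2773] F [-0.41 -0.66 -5.94] w 0.0158
shift [ 0.4465 -1.7565  0.0092] turn [0.0012 0.0033 0.2705]
top ((0.4817942976951599, -0.17241832613945007), 0.026033436879515648) ((0.4819594621658325, -0.17265930771827698), (0.049222804605960846, 0.04991194233298302), 144.40187072753906)
((0.48229628801345825, -0.17306897044181824), (0.130184143781662, 0.13037148118019104), 3.566387891769409)
side ((0.48173511028289795, -0.16831019520759583), 0.024850664660334587) ((0.4816363751888275, -0.16731861233711243), (0.04243140667676926, 0.04737866669893265), 93.66487121582031)
((0.48294126987457275, -0.17155379056930542), (0.13095097243785858, 0.13784688711166382), 3.4988694190979004)
```

View pics/s2.png

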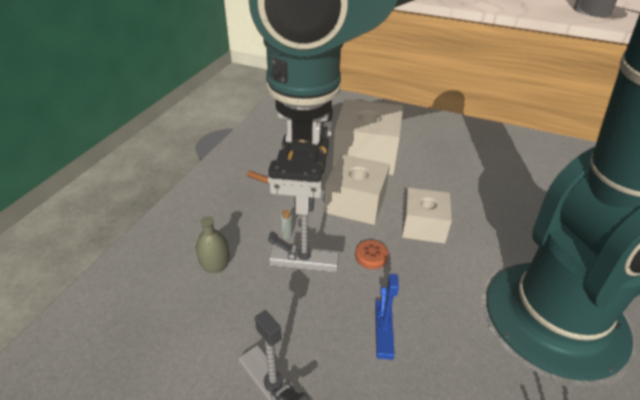

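The gauge is held level with its base at z≈0.15. It weighs 5.9 N. Carrying it to the mould.

{"fn": "servo_tool", "kwargs": {
  "steps": [
    {"x": 0.01,"y": -0.04,"z": 0,"ax": 0,"ay": 0,"az": 0.01},
    {"x": 0.03,"y": -0.12,"z": 0,"ax": 0,"ay": 0,"az": 0.02},
    {"x": 0.055,"y": -0.22,"z": 0,"ax": 0,"ay": 0,"az": 0.04},
    {"x": 0.085,"y": -0.33,"z": 0,"ax": 0,"ay": 0,"az": 0.06},
    {"x": 0.112,"y": -0.44,"z": 0,"ax": 0,"ay": 0,"az": 0.08},
    {"x": 0.14,"y": -0.55,"z": 0,"ax": 0,"ay": 0,"az": 0.1},
    {"x": 0.168,"y": -0.66,"z": 0,"ax": 0,"ay": 0,"az": 0.12},
    {"x": 0.196,"y": -0.77,"z": 0,"ax": 0,"ay": 0,"az": 0.14},
    {"x": 0.224,"y": -0.88,"z": 0,"ax": 0,"ay": 0,"az": 0.16},
    {"x": 0.25,"y": -0.98,"z": 0,"ax": 0,"ay": 0,"az": 0.18}
  ]
}}

```text
time_s: 5.58
tcp_pos: [0.4763, -0.0167, 0.275]
tcp_rot: [0.201, -3.134, 0.0]
contact_force: [-0.2, -0.1, -5.8]
gripper_width: 0.0162
```

```bash
python3 -c "
from h import *
go((0.4822,-0.1726,0.275),93.5)"
```

```text
t 5.58 pos [ 0.4763 -0.0167  0.275 ] F [-0.18 -0.06 -5.76] w 0.0162
shift [ 7.010e-02 -7.769e-01  1.000e-04] turn [-0.0003 -0.001   0.0854]
```

{"fn": "servo_tool", "kwargs": {
  "steps": [
    {"x": 0.01,"y": -0.1,"z": 0,"ax": 0,"ay": 0,"az": 0.02},
    {"x": 0.02,"y": -0.2,"z": 0,"ax": 0,"ay": 0,"az": 0.04},
    {"x": 0.03,"y": -0.3,"z": 0,"ax": 0,"ay": 0,"az": 0.06},
    {"x": 0.04,"y": -0.4,"z": 0,"ax": 0,"ay": 0,"az": 0.085},
    {"x": 0.05,"y": -0.5,"z": 0,"ax": 0,"ay": 0,"az": 0.085},
    {"x": 0.06,"y": -0.6,"z": 0,"ax": 0,"ay": 0,"az": 0.085},
    {"x": 0.065,"y": -0.69,"z": 0,"ax": 0,"ay": 0,"az": 0.085},
    {"x": 0.07,"y": -0.75,"z": 0,"ax": 0,"ay": 0,"az": 0.085},
    {"x": 0.07,"y": -0.77,"z": 0,"ax": 0,"ay": 0,"az": 0.085},
    {"x": 0.07,"y": -0.77,"z": 0,"ax": 0,"ay": 0,"az": 0.085}
  ]
}}

```text
time_s: 6.42
tcp_pos: [0.4825, -0.1696, 0.2751]
tcp_rot: [0.097, -3.139, 0.0]
contact_force: [-0.0, 0.3, -5.8]
gripper_width: 0.016
```

```bash
python3 - <<'E'
from h import *
go((0.4822,-0.1726,0.235),93.5)
for n in ("wrist","side","top"):
    c=calibration(n);im,d=read_camera(n);cv2.imwrite(f'pics/{n}3.png',im);np.savez(n+"3.npz",im=im,d=d,**{k:c[k] for k in("R","t")})
c=calibration("wrist"); z=np.load("wrist3.npz"); W=cloud(c,z["d"])
z0=sense()["tcp_pos"][2]-.1254
for h in (z0+.018,.095):
    m=(abs(W[...,0]-.482)<.09)&(abs(W[...,1]+.173)<.09)&(abs(W[...,2]-h)<.005)
    Q=W[m][:,:2].astype(np.float32);print(h,len(Q),cv2.minAreaRect(Q),np.median(W[m][:,2]))
E
```

```text
t 6.42 pos [ 0.4825 -0.1696  0.2751] F [-0.04  0.25 -5.83] w 0.016
shift [ 0.0025 -0.0147  0.2004] turn [-0.0004 -0.001   0.001 ]
0.16786600955452494 2620 ((0.47017547488212585, -0.1682906448841095), (0.0927753821015358, 0.03206917271018028), 3.6493072509765625) 0.16777105836355918
0.095 9707 ((0.48578593134880066, -0.1700764000415802), (0.13033555448055267, 0.13032716512680054), 3.7082607746124268) 0.09518087600694425
```

View pics/wrist3.png

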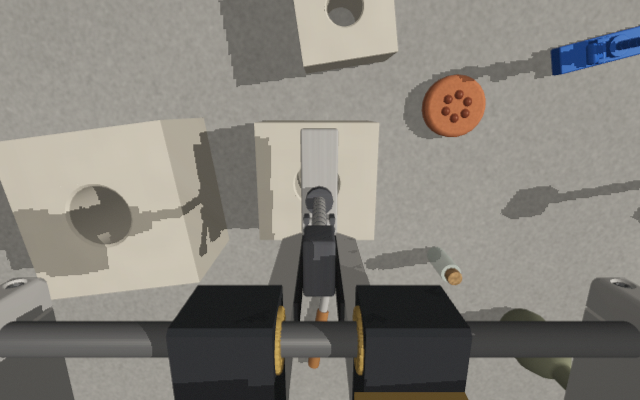

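View pics/side3.png

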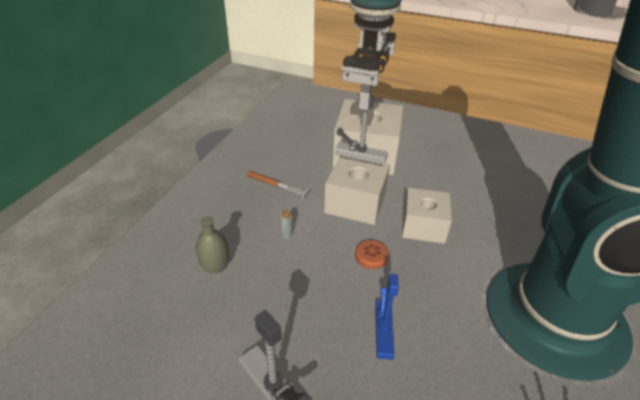

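The wrist view shows the bridge centred over the mould with the rod over the well at (320,185). Relative to the mould it needs about (+2,-2.7) mm. I'll correct that and lower it part-way.

{"fn": "servo_tool", "kwargs": {
  "steps": [
    {"x": -0.004,"y": -0.01,"z": 0.02,"ax": 0,"ay": 0,"az": 0},
    {"x": -0.008,"y": -0.014,"z": 0.06,"ax": 0,"ay": 0,"az": 0},
    {"x": -0.008,"y": -0.014,"z": 0.1,"ax": 0,"ay": 0,"az": 0},
    {"x": -0.008,"y": -0.014,"z": 0.14,"ax": 0,"ay": 0,"az": 0},
    {"x": -0.008,"y": -0.014,"z": 0.18,"ax": 0,"ay": 0,"az": 0},
    {"x": -0.008,"y": -0.014,"z": 0.21,"ax": 0,"ay": 0,"az": 0},
    {"x": -0.008,"y": -0.014,"z": 0.22,"ax": 0,"ay": 0,"az": 0},
    {"x": -0.008,"y": -0.014,"z": 0.22,"ax": 0,"ay": 0,"az": 0}
  ]
}}

```text
time_s: 7.23
tcp_pos: [0.4852, -0.1702, 0.2309]
tcp_rot: [0.103, -3.139, 0.0]
contact_force: [0.1, -0.5, -5.6]
gripper_width: 0.0156
```

```bash
cat > look.py <<'E'
from h import *
import sys
tag=sys.argv[1]
go((0.4838,-0.1724,0.2204),93.5)
c=calibration("wrist");im,d=read_camera("wrist");cv2.imwrite(f'pics/wrist{tag}.png',im)
W=cloud(c,d)
z0=float(sys.argv[2])
for h in (z0+.018,.095):
    m=(abs(W[...,0]-.482)<.09)&(abs(W[...,1]+.173)<.09)&(abs(W[...,2]-h)<.004)
    Q=W[m][:,:2].astype(np.float32);r=cv2.minAreaRect(Q);print(h,len(Q),r,np.median(W[m][:,2]));
    Q0=W[m]; A=np.c_[Q0[:,:2]-Q0[:,:2].mean(0),np.ones(len(Q0))]; print(" slope deg",np.degrees(np.linalg.lstsq(A,Q0[:,2],rcond=None)[0][:2]).round(2))
E
python3 look.py 4 $(python3 -c "from cell import *;print(sense()['tcp_pos'][2]-.1254)")
```

```text
t 7.23 pos [ 0.4852 -0.1702  0.2309] F [ 0.1  -0.47 -5.62] w 0.0156
shift [ 0.0078 -0.0104  0.0524] turn [-0.     -0.0012  0.0055]
0.12347474749602712 2599 ((0.47222205996513367, -0.17137755453586578), (0.09333576261997223, 0.03205588087439537), 3.6627626419067383) 0.12338206093961668
 slope deg [-0.08  0.1 ]
0.095 12345 ((0.4849556088447571, -0.1726091504096985), (0.1301223784685135, 0.130403071641922), 3.5142719745635986) 0.09501055305460623
 slope deg [0.04 0.  ]
```

View pics/wrist4.png

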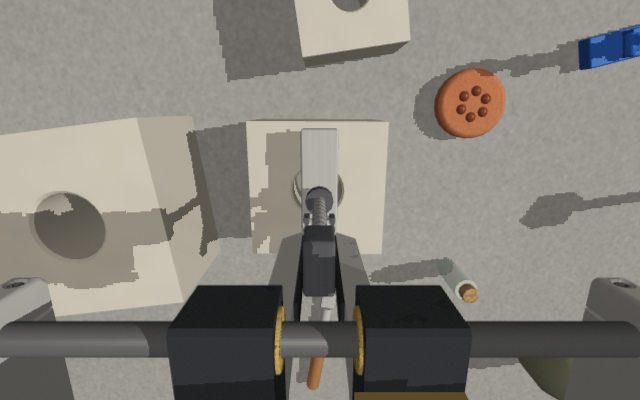

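Remaining offset is about 2 mm in y. I'll correct it and lower onto the block.

{"fn": "servo_tool", "kwargs": {
  "steps": [
    {"x": 0.002,"y": -0.006,"z": 0.005,"ax": 0,"ay": 0,"az": 0},
    {"x": 0.003,"y": -0.01,"z": 0.01,"ax": 0,"ay": 0,"az": 0},
    {"x": 0.003,"y": -0.01,"z": 0.02,"ax": 0,"ay": 0,"az": 0},
    {"x": 0.003,"y": -0.01,"z": 0.03,"ax": 0,"ay": 0,"az": 0},
    {"x": 0.003,"y": -0.01,"z": 0.038,"ax": 0,"ay": 0,"az": 0},
    {"x": 0.003,"y": -0.01,"z": 0.044,"ax": 0,"ay": 0,"az": 0},
    {"x": 0.003,"y": -0.01,"z": 0.05,"ax": 0,"ay": 0,"az": 0},
    {"x": 0.003,"y": -0.01,"z": 0.055,"ax": 0,"ay": 0,"az": 0},
    {"x": 0.003,"y": -0.01,"z": 0.06,"ax": 0,"ay": 0,"az": 0},
    {"x": 0.003,"y": -0.01,"z": 0.06,"ax": 0,"ay": 0,"az": 0}
  ]
}}

```text
time_s: 8.12
tcp_pos: [0.485, -0.1723, 0.2196]
tcp_rot: [-0.103, 3.14, -0.0]
contact_force: [-0.9, 0.6, -2.2]
gripper_width: 0.0158
```

```bash
python3 look.py 5 0.095
```

```text
t 8.12 pos [ 0.485  -0.1723  0.2196] F [-0.92  0.6  -2.19] w 0.0158
shift [ 0.0062  0.0001 -0.0042] turn [-0.0001  0.0001  0.0056]
0.113 2610 ((0.47177615761756897, -0.17346249520778656), (0.09265153110027313, 0.03201496601104736), 3.6719748973846436) 0.1129955403139418
 slope deg [-0.02  0.31]
0.095 13066 ((0.4849185645580292, -0.17256316542625427), (0.13020247220993042, 0.13046342134475708), 3.309424877166748) 0.09501092472947636
 slope deg [0.06 0.02]
```

The bridge is on the block: it took weight, with centre (0.4855,-0.1726) against the mould's (0.4849,-0.1726). Now sliding the rod down.

{"fn": "servo_tool", "kwargs": {
  "steps": [
    {"x": 0,"y": 0,"z": 0.015,"ax": 0,"ay": 0,"az": 0},
    {"x": 0,"y": 0,"z": 0.03,"ax": 0,"ay": 0,"az": 0},
    {"x": 0,"y": 0,"z": 0.05,"ax": 0,"ay": 0,"az": 0},
    {"x": 0,"y": 0,"z": 0.07,"ax": 0,"ay": 0,"az": 0},
    {"x": 0,"y": 0,"z": 0.09,"ax": 0,"ay": 0,"az": 0},
    {"x": 0,"y": 0,"z": 0.11,"ax": 0,"ay": 0,"az": 0},
    {"x": 0,"y": 0,"z": 0.13,"ax": 0,"ay": 0,"az": 0},
    {"x": 0,"y": 0,"z": 0.15,"ax": 0,"ay": 0,"az": 0},
    {"x": 0,"y": 0,"z": 0.17,"ax": 0,"ay": 0,"az": 0},
    {"x": 0,"y": 0,"z": 0.18,"ax": 0,"ay": 0,"az": 0}
  ]
}}

```text
time_s: 9.0
tcp_pos: [0.4851, -0.1723, 0.183]
tcp_rot: [0.103, -3.14, 0.0]
contact_force: [-0.7, 0.3, 0.2]
gripper_width: 0.0157
```

```bash
python3 look.py 6 0.095
```

```text
t 9.0 pos [ 0.4851 -0.1723  0.183 ] F [-0.75  0.28  0.16] w 0.0157
shift [ 0.0063 -0.0002 -0.1872] turn [-0.0002 -0.0001  0.0056]
0.113 3287 ((0.4641547203063965, -0.17392534017562866), (0.0783512219786644, 0.032086122781038284), 3.6526906490325928) 0.11294554654113316
 slope deg [0.23 0.09]
0.095 15993 ((0.48480620980262756, -0.17273978888988495), (0.13001348078250885, 0.13093958795070648), 3.5674867630004883) 0.09501080333940172
 slope deg [ 0.04 -0.01]
```

View pics/wrist6.png

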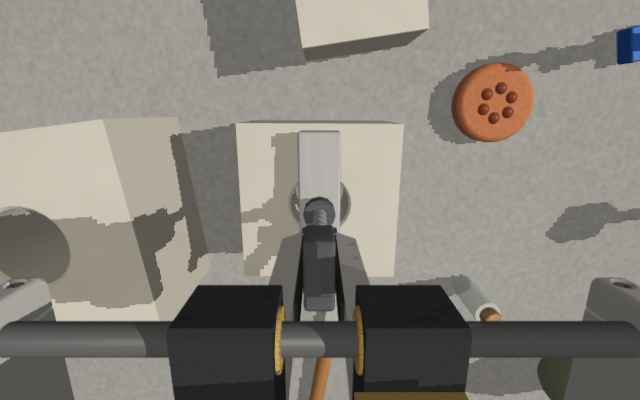

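{"fn": "servo_tool", "kwargs": {
  "steps": [
    {"x": 0,"y": 0,"z": 0.01,"ax": 0,"ay": 0,"az": 0},
    {"x": 0,"y": 0,"z": 0.02,"ax": 0,"ay": 0,"az": 0},
    {"x": 0,"y": 0,"z": 0.03,"ax": 0,"ay": 0,"az": 0},
    {"x": 0,"y": 0,"z": 0.04,"ax": 0,"ay": 0,"az": 0},
    {"x": 0,"y": 0,"z": 0.045,"ax": 0,"ay": 0,"az": 0}
  ]
}}

```text
time_s: 9.47
tcp_pos: [0.485, -0.1723, 0.1743]
tcp_rot: [-0.103, 3.14, -0.0]
contact_force: [0.0, 1.1, 0.3]
gripper_width: 0.0158
```

{"fn": "servo_tool", "kwargs": {
  "steps": [
    {"x": 0,"y": 0,"z": 0.005,"ax": 0,"ay": 0,"az": 0},
    {"x": 0,"y": 0,"z": 0.01,"ax": 0,"ay": 0,"az": 0}
  ]
}}

```text
time_s: 9.63
tcp_pos: [0.485, -0.1723, 0.1725]
tcp_rot: [-0.103, 3.14, -0.0]
contact_force: [-0.9, 1.3, 0.7]
gripper_width: 0.016
```

{"fn": "servo_tool", "kwargs": {
  "steps": [
    {"x": 0,"y": 0,"z": 0.005,"ax": 0,"ay": 0,"az": 0},
    {"x": 0,"y": 0,"z": 0.01,"ax": 0,"ay": 0,"az": 0}
  ]
}}

```text
time_s: 9.8
tcp_pos: [0.485, -0.1723, 0.1704]
tcp_rot: [-0.103, 3.14, -0.0]
contact_force: [-0.5, 1.4, 0.4]
gripper_width: 0.016
```

{"fn": "servo_tool", "kwargs": {
  "steps": [
    {"x": 0,"y": 0,"z": 0.005,"ax": 0,"ay": 0,"az": 0},
    {"x": 0,"y": 0,"z": 0.01,"ax": 0,"ay": 0,"az": 0},
    {"x": 0,"y": 0,"z": 0.01,"ax": 0,"ay": 0,"az": 0}
  ]
}}

```text
time_s: 10.05
tcp_pos: [0.485, -0.1723, 0.1683]
tcp_rot: [0.103, -3.14, 0.0]
contact_force: [0.0, 1.3, -2.5]
gripper_width: 0.0157
```

{"fn": "servo_tool", "kwargs": {
  "steps": [
    {"x": 0,"y": 0,"z": 0.005,"ax": 0,"ay": 0,"az": 0},
    {"x": 0,"y": 0,"z": 0.01,"ax": 0,"ay": 0,"az": 0}
  ]
}}

```text
time_s: 10.22
tcp_pos: [0.485, -0.1723, 0.1665]
tcp_rot: [-0.103, 3.14, -0.0]
contact_force: [-1.2, 1.0, 0.3]
gripper_width: 0.0158
```

```bash
python3 -c "
from h import *
go((0.4851,-0.1723,0.16),93.5)"
```

```text
t 10.22 pos [ 0.485  -0.1723  0.1665] F [-1.25  1.02  0.33] w 0.0158
shift [-0.0003  0.0001  0.0323] turn [-0.0001  0.0002  0.0056]
```

Sliding force is still baseline at about 0.3 N, with slide ≈54 mm.

{"fn": "servo_tool", "kwargs": {
  "steps": [
    {"x": 0,"y": 0,"z": 0.005,"ax": 0,"ay": 0,"az": 0},
    {"x": 0,"y": 0,"z": 0.01,"ax": 0,"ay": 0,"az": 0}
  ]
}}

```text
time_s: 10.38
tcp_pos: [0.485, -0.1723, 0.1644]
tcp_rot: [-0.103, 3.14, -0.0]
contact_force: [-1.0, 1.4, -0.2]
gripper_width: 0.0162
```

{"fn": "servo_tool", "kwargs": {
  "steps": [
    {"x": 0,"y": 0,"z": 0.005,"ax": 0,"ay": 0,"az": 0},
    {"x": 0,"y": 0,"z": 0.01,"ax": 0,"ay": 0,"az": 0}
  ]
}}

```text
time_s: 10.55
tcp_pos: [0.485, -0.1724, 0.1624]
tcp_rot: [-0.103, 3.14, -0.0]
contact_force: [-1.0, 1.0, 1.6]
gripper_width: 0.0155
```

{"fn": "servo_tool", "kwargs": {
  "steps": [
    {"x": 0,"y": 0,"z": 0.004,"ax": 0,"ay": 0,"az": 0},
    {"x": 0,"y": 0,"z": 0.006,"ax": 0,"ay": 0,"az": 0}
  ]
}}

```text
time_s: 10.72
tcp_pos: [0.485, -0.1723, 0.1612]
tcp_rot: [0.103, -3.14, 0.0]
contact_force: [0.3, 1.9, 0.9]
gripper_width: 0.0159
```

{"fn": "servo_tool", "kwargs": {
  "steps": [
    {"x": 0,"y": 0,"z": 0.004,"ax": 0,"ay": 0,"az": 0},
    {"x": 0,"y": 0,"z": 0.008,"ax": 0,"ay": 0,"az": 0}
  ]
}}

```text
time_s: 10.88
tcp_pos: [0.485, -0.1723, 0.1597]
tcp_rot: [-0.103, 3.14, -0.0]
contact_force: [-0.9, 1.3, 0.2]
gripper_width: 0.016
```

```bash
python3 -c "
from h import *
z=np.load('top0.npz');c=calibration('top');W=cloud(c,z['d'])
print(W[205:222:2,366:386:2,2].round(3))"
```

```text
[[0.093 0.087 0.095 0.079 0.067 0.072 0.086 0.094 0.097 0.096]
 [0.095   nan 0.034 0.038 0.037 0.031 0.057 0.079 0.099 0.094]
 [0.097 0.037 0.034 0.038 0.035 0.036 0.034 0.054 0.084 0.094]
 [0.095 0.035 0.038 0.037 0.035 0.034 0.035 0.034 0.066 0.094]
 [0.035 0.039 0.038 0.037 0.038 0.037 0.036 0.033 0.059 0.093]
 [0.092 0.035 0.035 0.037 0.039 0.036 0.038 0.033 0.063 0.092]
 [0.1   0.036 0.035 0.037 0.039 0.037 0.038 0.033 0.077 0.093]
 [0.095 0.094 0.035 0.036 0.037 0.034   nan 0.048 0.098 0.09 ]
 [0.096 0.096 0.095 0.09  0.037 0.035 0.093 0.093 0.093 0.095]]
```

{"fn": "servo_tool", "kwargs": {
  "steps": [
    {"x": 0,"y": 0,"z": 0.005,"ax": 0,"ay": 0,"az": 0},
    {"x": 0,"y": 0,"z": 0.01,"ax": 0,"ay": 0,"az": 0}
  ]
}}

```text
time_s: 11.05
tcp_pos: [0.485, -0.1723, 0.1576]
tcp_rot: [-0.103, 3.14, -0.0]
contact_force: [-1.7, 1.9, 2.1]
gripper_width: 0.0158
```

The top depth puts the well bottom at z≈0.0365, so D≈58.5 mm. First touch is then expected at TCP z≈0.159, and the rise to 2.1 N here agrees. I'll press a little further to confirm.

{"fn": "servo_tool", "kwargs": {
  "steps": [
    {"x": 0,"y": 0,"z": 0.003,"ax": 0,"ay": 0,"az": 0},
    {"x": 0,"y": 0,"z": 0.006,"ax": 0,"ay": 0,"az": 0},
    {"x": 0,"y": 0,"z": 0.008,"ax": 0,"ay": 0,"az": 0}
  ]
}}

```text
time_s: 11.3
tcp_pos: [0.485, -0.1723, 0.1561]
tcp_rot: [-0.103, 3.14, -0.0]
contact_force: [-0.5, 3.0, 4.0]
gripper_width: 0.0154
```

{"fn": "servo_tool", "kwargs": {
  "steps": [
    {"x": 0,"y": 0,"z": 0.002,"ax": 0,"ay": 0,"az": 0}
  ]
}}

```text
time_s: 11.38
tcp_pos: [0.485, -0.1723, 0.1557]
tcp_rot: [-0.103, 3.14, -0.0]
contact_force: [-1.8, 2.4, 4.5]
gripper_width: 0.016
```

Contact is confirmed at 4.5 N, about 3 mm of spring travel. I'll ease up about 1 mm and then let go of the grip.

{"fn": "servo_tool", "kwargs": {
  "steps": [
    {"x": 0,"y": 0,"z": -0.003,"ax": 0,"ay": 0,"az": 0},
    {"x": 0,"y": 0,"z": -0.006,"ax": 0,"ay": 0,"az": 0},
    {"x": 0,"y": 0,"z": -0.006,"ax": 0,"ay": 0,"az": 0},
    {"x": 0,"y": 0,"z": -0.006,"ax": 0,"ay": 0,"az": 0}
  ]
}}

```text
time_s: 11.72
tcp_pos: [0.4851, -0.1723, 0.157]
tcp_rot: [-0.103, 3.14, -0.0]
contact_force: [-0.7, 2.1, 3.1]
gripper_width: 0.0159
```

{"fn": "servo_tool", "kwargs": {
  "steps": [
    {"x": 0,"y": 0,"z": 0,"ax": 0,"ay": 0,"az": 0},
    {"x": 0,"y": 0,"z": 0,"ax": 0,"ay": 0,"az": 0},
    {"x": 0,"y": 0,"z": 0,"ax": 0,"ay": 0,"az": 0},
    {"x": 0,"y": 0,"z": 0,"ax": 0,"ay": 0,"az": 0},
    {"x": 0,"y": 0,"z": 0,"ax": 0,"ay": 0,"az": 0},
    {"x": 0,"y": 0,"z": 0,"ax": 0,"ay": 0,"az": 0},
    {"x": 0,"y": 0,"z": 0,"ax": 0,"ay": 0,"az": 0}
  ],
  "grip": 0.4
}}

```text
time_s: 12.3
tcp_pos: [0.485, -0.1723, 0.1569]
tcp_rot: [-0.103, 3.14, -0.0]
contact_force: [-0.3, -0.0, -0.6]
gripper_width: 0.0557
```

```bash
python3 -c "
from h import *
go((0.4851,-0.1723,0.22),93.5)"
```

```text
t 12.3 pos [ 0.485  -0.1723  0.1569] F [-0.35 -0.04 -0.62] w 0.0557
shift [-5.000e-04  2.000e-04 -3.155e-01] turn [-0.0002  0.      0.0056]
```

Released. Going straight up, then looking.

{"fn": "servo_tool", "kwargs": {
  "steps": [
    {"x": 0,"y": 0,"z": -0.04,"ax": 0,"ay": 0,"az": 0},
    {"x": 0,"y": 0,"z": -0.12,"ax": 0,"ay": 0,"az": 0},
    {"x": 0,"y": 0,"z": -0.2,"ax": 0,"ay": 0,"az": 0},
    {"x": 0,"y": 0,"z": -0.3,"ax": 0,"ay": 0,"az": 0},
    {"x": 0,"y": 0,"z": -0.4,"ax": 0,"ay": 0,"az": 0},
    {"x": 0,"y": 0,"z": -0.5,"ax": 0,"ay": 0,"az": 0},
    {"x": 0,"y": 0,"z": -0.5,"ax": 0,"ay": 0,"az": 0}
  ],
  "grip": 1,
  "grip_force": 20
}}

```text
time_s: 12.88
tcp_pos: [0.4863, -0.173, 0.2609]
tcp_rot: [-0.102, 3.135, -0.001]
contact_force: [1.4, -1.2, 0.7]
gripper_width: 0.0132
```

```bash
cat > st.py <<'E'
from h import *
import sys
tag=sys.argv[1]
go((0.542,-0.169,0.20),93.5)
for n in ("wrist","side","top"):
    c=calibration(n);im,d=read_camera(n);cv2.imwrite(f'pics/{n}{tag}.png',im)
    if n=="side": cv2.imwrite(f'pics/sc{tag}.png',cv2.resize(im[90:240,290:430],None,fx=4,fy=4,interpolation=cv2.INTER_CUBIC))
    if n=="top": cv2.imwrite(f'pics/tc{tag}.png',cv2.resize(im[170:250,330:420],None,fx=6,fy=6,interpolation=cv2.INTER_CUBIC))
    W=cloud(c,d); near=(abs(W[...,0]-.49)<.09)&(abs(W[...,1]+.172)<.035)
    for lo,hi in((.108,.118),(.135,.170),(.178,.200),(.118,.13)):
        m=near&(W[...,2]>lo)&(W[...,2]<hi)
        if m.sum()>5:
            P=W[m]; r=cv2.minAreaRect(P[:,:2].astype(np.float32)); print(n,lo,m.sum(),np.round(r[0],4),np.round(r[1],4),round(r[2],1),"zmed",np.median(P[:,2]).round(4),"zmax",P[:,2].max().round(4))
E
python3 st.py 7
```

```text
t 12.88 pos [ 0.4863 -0.173   0.2609] F [ 1.42 -1.15  0.69] w 0.0132
shift [-0.2779  0.0022  0.3056] turn [-0.0013  0.0061  0.0051]
wrist 0.108 2315 [ 0.4846 -0.1727] [0.1194 0.032 ] 3.7 zmed 0.1129 zmax 0.1177
wrist 0.135 705 [ 0.5079 -0.1724] [0.0762 0.0205] 4.6 zmed 0.1492 zmax 0.1699
wrist 0.178 772 [ 0.4845 -0.1729] [0.0296 0.015 ] 3.5 zmed 0.1877 zmax 0.1902
wrist 0.118 293 [ 0.4925 -0.1718] [0.039  0.0273] 3.4 zmed 0.1255 zmax 0.1293
side 0.108 388 [ 0.4825 -0.1721] [0.1198 0.0347] 4.9 zmed 0.1136 zmax 0.1179
side 0.135 158 [ 0.5053 -0.1677] [0.0748 0.0219] 0.1 zmed 0.1517 zmax 0.1698
side 0.178 93 [ 0.4824 -0.171 ] [0.029  0.0183] 7.2 zmed 0.1872 zmax 0.1911
side 0.118 113 [ 0.4918 -0.1719] [0.0388 0.0312] 3.5 zmed 0.1255 zmax 0.13
```

View pics/wrist7.png

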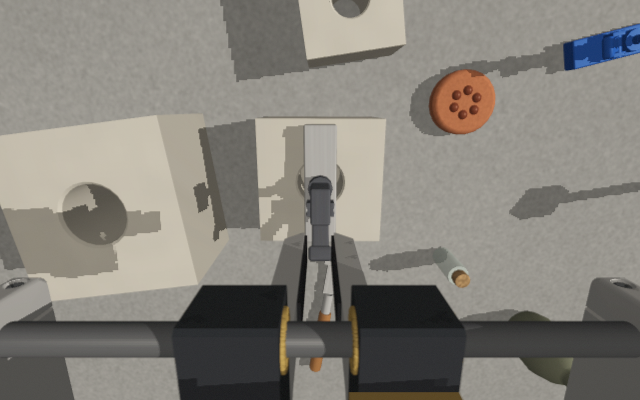

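View pics/sc7.png

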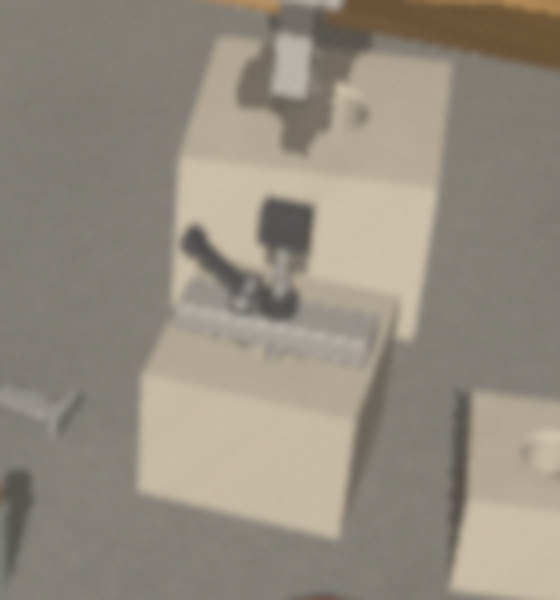

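The gauge is centred, with bridge (0.4846,-0.1727) against mould (0.4849,-0.1726). The grip top at 0.1877 gives slide ≈63 mm, so the foot is still pressed on the bottom. The lever is raised towards +x, at (195,240) in the crop. Moving the closed fingers above the pad.

{"fn": "servo_tool", "kwargs": {
  "steps": [
    {"x": -0.08,"y": 0,"z": 0,"ax": 0,"ay": 0,"az": 0},
    {"x": -0.16,"y": 0.002,"z": 0,"ax": 0,"ay": 0,"az": 0},
    {"x": -0.24,"y": 0.002,"z": 0,"ax": 0,"ay": 0,"az": 0.005},
    {"x": -0.295,"y": 0.002,"z": 0.05,"ax": 0,"ay": 0,"az": 0.005},
    {"x": -0.295,"y": 0.002,"z": 0.15,"ax": 0,"ay": 0,"az": 0.005},
    {"x": -0.295,"y": 0.002,"z": 0.25,"ax": 0,"ay": 0,"az": 0.005},
    {"x": -0.295,"y": 0.002,"z": 0.34,"ax": 0,"ay": 0,"az": 0.005},
    {"x": -0.295,"y": 0.002,"z": 0.4,"ax": 0,"ay": 0,"az": 0.005},
    {"x": -0.295,"y": 0.002,"z": 0.4,"ax": 0,"ay": 0,"az": 0.005}
  ]
}}

```text
time_s: 13.78
tcp_pos: [0.5424, -0.1677, 0.1742]
tcp_rot: [0.096, -3.136, -0.001]
contact_force: [-0.2, 0.4, -0.5]
gripper_width: 0.0008
```

```bash
python3 - <<'E'
from h import *
go((0.5455,-0.169,0.126),93.5)
im,d=read_camera("side");cv2.imwrite('pics/sc8.png',cv2.resize(im[60:220,290:430],None,fx=4,fy=3.7,interpolation=cv2.INTER_CUBIC))
E
```

```text
t 13.78 pos [ 0.5424 -0.1677  0.1742] F [-0.16  0.44 -0.46] w 0.0008
shift [-0.016  -0.0078  0.2407] turn [ 0.0008 -0.0055  0.0004]
```

View pics/sc8.png

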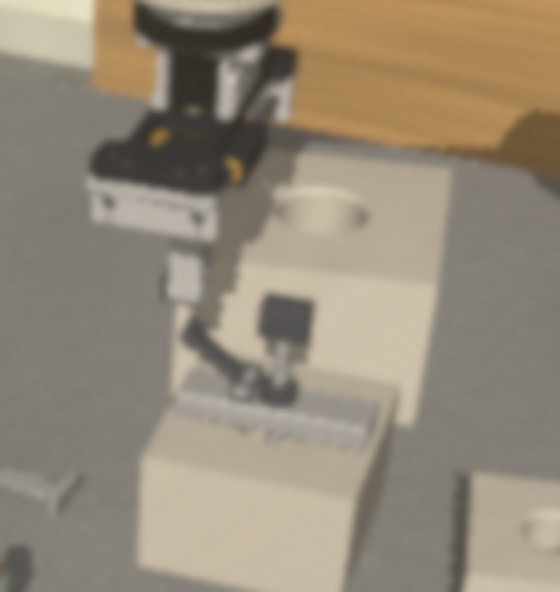

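{"fn": "servo_tool", "kwargs": {
  "steps": [
    {"x": -0.012,"y": -0.006,"z": 0.02,"ax": 0,"ay": 0,"az": 0},
    {"x": -0.012,"y": -0.006,"z": 0.04,"ax": 0,"ay": 0,"az": 0},
    {"x": -0.012,"y": -0.006,"z": 0.06,"ax": 0,"ay": 0,"az": 0},
    {"x": -0.012,"y": -0.006,"z": 0.08,"ax": 0,"ay": 0,"az": 0},
    {"x": -0.012,"y": -0.006,"z": 0.1,"ax": 0,"ay": 0,"az": 0},
    {"x": -0.012,"y": -0.006,"z": 0.115,"ax": 0,"ay": 0,"az": 0},
    {"x": -0.012,"y": -0.006,"z": 0.13,"ax": 0,"ay": 0,"az": 0},
    {"x": -0.012,"y": -0.006,"z": 0.145,"ax": 0,"ay": 0,"az": 0},
    {"x": -0.012,"y": -0.006,"z": 0.16,"ax": 0,"ay": 0,"az": 0}
  ]
}}

```text
time_s: 14.58
tcp_pos: [0.5464, -0.1691, 0.1447]
tcp_rot: [-0.097, 3.14, -0.0]
contact_force: [0.6, -0.2, 2.1]
gripper_width: 0.0003
```

```bash
python3 - <<'E'
from h import *
go((0.5455,-0.169,0.1265),93.5)
im,d=read_camera("side");cv2.imwrite('pics/sc9.png',cv2.resize(im[60:220,290:430],None,fx=4,fy=3.7,interpolation=cv2.INTER_CUBIC))
E
```

```text
t 14.58 pos [ 0.5464 -0.1691  0.1447] F [ 0.62 -0.16  2.08] w 0.0003
shift [0.0043 0.001  0.0909] turn [-0.0002  0.0002  0.0006]
```

View pics/sc9.png

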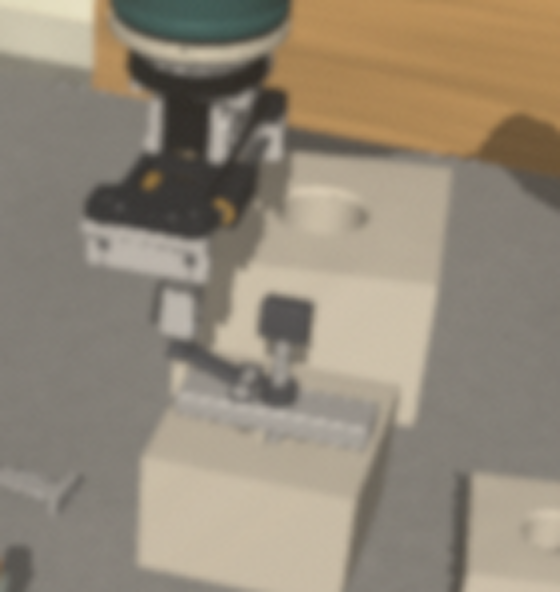

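The lever is going down, and the bridge has not moved. Continuing.

{"fn": "servo_tool", "kwargs": {
  "steps": [
    {"x": 0,"y": 0,"z": 0.015,"ax": 0,"ay": 0,"az": 0},
    {"x": 0,"y": 0,"z": 0.03,"ax": 0,"ay": 0,"az": 0},
    {"x": 0,"y": 0,"z": 0.045,"ax": 0,"ay": 0,"az": 0},
    {"x": 0,"y": 0,"z": 0.06,"ax": 0,"ay": 0,"az": 0},
    {"x": 0,"y": 0,"z": 0.07,"ax": 0,"ay": 0,"az": 0},
    {"x": 0,"y": 0,"z": 0.08,"ax": 0,"ay": 0,"az": 0},
    {"x": 0,"y": 0,"z": 0.085,"ax": 0,"ay": 0,"az": 0}
  ]
}}

```text
time_s: 15.22
tcp_pos: [0.5462, -0.1691, 0.1276]
tcp_rot: [0.097, -3.14, 0.0]
contact_force: [1.6, -0.4, 0.5]
gripper_width: 0.0003
```

{"fn": "servo_tool", "kwargs": {
  "steps": [
    {"x": 0,"y": 0,"z": 0.004,"ax": 0,"ay": 0,"az": 0},
    {"x": 0,"y": 0,"z": 0.004,"ax": 0,"ay": 0,"az": 0}
  ]
}}

```text
time_s: 15.38
tcp_pos: [0.5462, -0.1691, 0.127]
tcp_rot: [0.097, -3.14, 0.0]
contact_force: [0.4, -0.2, 0.1]
gripper_width: 0.0007
```

{"fn": "servo_tool", "kwargs": {
  "steps": [
    {"x": 0,"y": 0,"z": 0.004,"ax": 0,"ay": 0,"az": 0},
    {"x": 0,"y": 0,"z": 0.008,"ax": 0,"ay": 0,"az": 0}
  ]
}}

```text
time_s: 15.55
tcp_pos: [0.5465, -0.1692, 0.126]
tcp_rot: [-0.097, 3.14, -0.0]
contact_force: [-4.1, 2.0, 15.4]
gripper_width: 0.0006
```

It hit the stop firmly: 15 N at pad-top z 0.126, where level is expected at 0.1265. Backing straight off.

{"fn": "servo_tool", "kwargs": {
  "steps": [
    {"x": 0,"y": 0,"z": -0.02,"ax": 0,"ay": 0,"az": 0},
    {"x": 0,"y": 0,"z": -0.08,"ax": 0,"ay": 0,"az": 0},
    {"x": 0,"y": 0,"z": -0.2,"ax": 0,"ay": 0,"az": 0},
    {"x": 0,"y": 0,"z": -0.35,"ax": 0,"ay": 0,"az": 0},
    {"x": 0,"y": 0,"z": -0.5,"ax": 0,"ay": 0,"az": 0},
    {"x": 0,"y": 0,"z": -0.65,"ax": 0,"ay": 0,"az": 0},
    {"x": 0,"y": 0,"z": -0.8,"ax": 0,"ay": 0,"az": 0},
    {"x": 0,"y": 0,"z": -0.8,"ax": 0,"ay": 0,"az": 0}
  ]
}}

```text
time_s: 16.22
tcp_pos: [0.5479, -0.1701, 0.2918]
tcp_rot: [-0.096, 3.133, -0.002]
contact_force: [0.7, -1.1, 1.2]
gripper_width: 0.0004
```

```bash
python3 st.py 10
```

```text
t 16.22 pos [ 0.5479 -0.1701  0.2918] F [ 0.66 -1.06  1.24] w 0.0004
shift [0.0324 0.0082 0.4586] turn [-0.002   0.0093 -0.0001]
wrist 0.108 2245 [ 0.4851 -0.1725] [0.1188 0.0321] 3.7 zmed 0.1128 zmax 0.1163
wrist 0.178 702 [ 0.4848 -0.1726] [0.0297 0.015 ] 3.5 zmed 0.1878 zmax 0.1899
wrist 0.118 986 [ 0.5173 -0.1707] [0.0767 0.0273] 4.0 zmed 0.1254 zmax 0.1289
side 0.108 358 [ 0.4825 -0.1706] [0.1192 0.0355] 5.6 zmed 0.1134 zmax 0.1177
side 0.135 65 [ 0.4812 -0.1668] [0.0308 0.0138] 18.4 zmed 0.1557 zmax 0.1699
side 0.178 94 [ 0.4821 -0.1712] [0.0287 0.0184] 3.5 zmed 0.1872 zmax 0.1915
side 0.118 216 [ 0.5131 -0.1687] [0.0819 0.0325] 9.1 zmed 0.1258 zmax 0.13
```

View pics/sc10.png

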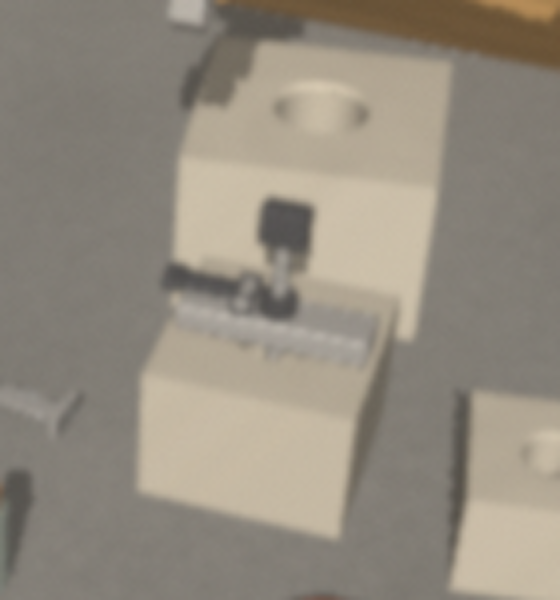

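View pics/wrist10.png

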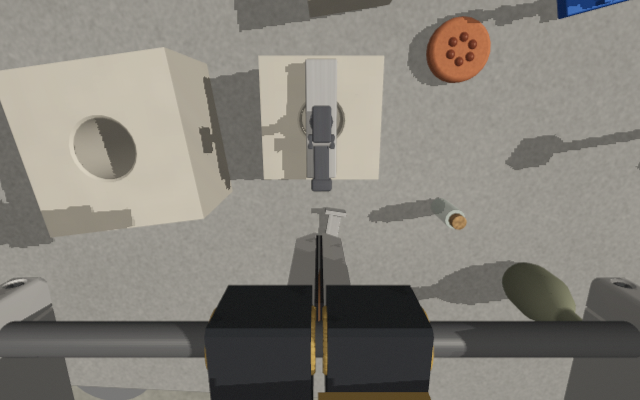

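View pics/side10.png

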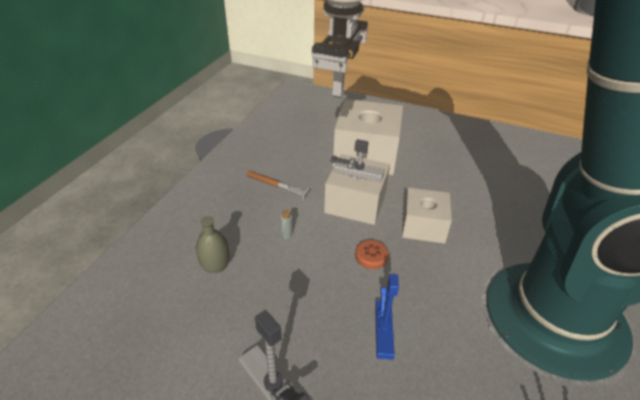

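The side view shows the lever level at (165-240,280) in the crop, and the other things are where they were. One numeric check on the pad before handing in.

```bash
python3 - <<'E'
from h import *
c=calibration("wrist");im,d=read_camera("wrist");W=cloud(c,d)
for r in (50,55,60,65,70):
    m=(abs(W[...,0]-(.4848+r/1000))<.0025)&(abs(W[...,1]+.1726-.00006*r)<.008)&(W[...,2]>.1)
    print(r,m.sum(),np.median(W[m][:,2]).round(4) if m.any() else None)
s=sense();print(s["time_s"],s["contact_force"].round(1),abs(s["qd"]).max())
hand_in()
E
```

```text
50 252 0.3196
55 1928 0.3252
60 158 0.2261
65 97 0.1268
70 95 0.128
16.4167 [-0.6 -1.2 -1.3] 0.011591318216306773
the job is handed in; nothing more can be done
```

The small steel gauge is standing across the middle-sized mould with its rod over the well, foot on the bottom and lock lever down. I handed the job in at 16.4 s of the 64 s allowed.

I carried the gauge over by its grip and set the bridge flat on the block. I then slid the rod down in small steps until the spring load rose to about 4.5 N, and eased back about 1 mm. After releasing the grip I pressed the lever to its stop, where the force reached 15 N.

**Last checks:**
- **Position:** the bridge centre measured (0.485, -0.1725), within 1 mm of the well centre. The bridge lies flat on the block, with its top at z = 0.113.
- **Rod:** the grip height did not change when I locked it (top at 0.1878 m, against 0.1877 m before). That puts the foot's sprung travel about 2 mm in, so it is touching bottom. The depth image gives a well depth of about 58.5 mm.
- **Lever:** the pad top measured 0.127–0.128 m, against 0.1265 m expected when level. That fits a locked lever, within camera accuracy.
- **Bystanders:** the final pictures show no visible change in the other things.

**Checks that were poor:**
- **Force readings:** they carried about 1 N of noise, so they hinted at contact a few millimetres early. I used the depth image to confirm the real contact.
- **Final pad check:** the three samples nearest the rod were blocked by the fingers, so only the two outer ones count.

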